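# Drive the hinge pin out with a drift punch and catch it in a bin

## Task

This strap hinge has to come apart: bring the blue stacking bin under the side where the hinge pin's domed head is, then take the orange-handled drift punch and press its shaft through the barrel from the other side until the pin comes right out and drops into the bin. Move the pin with the punch only, never with the fingers, and do not let it fall on the bench. Then lay the punch back down flat on the open bench (do not drop it), leave the bin standing upright with the pin in it, and leave the other things on the bench where they are.

Things in the scene. Friction and masses are not known exactly. Their poses are not given: they have to be found in the camera images.
- hinge: Steel strap hinge clamped fixed on the bench. Origin on the bench straight below the middle of its barrel; z up; the barrel lies level along y, axis 120 mm up. Three knuckles in line: outer diameter 36 mm, y -39 to +39 mm, through bore 21.8 mm. Pin head at the +y end; the punch enters at the -y end and drives to +y. Bench clear beyond the +y end; 98 mm free under the barrel.
- bore_entry (a point): Centre of the barrel's -y face (hinge frame), 120 mm above the bench: where the punch enters. Axes as hinge.
- bore_exit (a point): Centre of the barrel's +y face, 120 mm above the bench, where the pin comes out. Axes as hinge.
- rail (a point): On the clamped dark box-section rail at the hinge's +x side (this point: middle of its top; axes as hinge). The rail spans hinge x 75 to 135, y -190 to +39 mm, 100 mm high; 8 mm leaves on it run to the outer knuckles. Two red clamps stand on it (x 90 to 180, y -155 and -75 mm), up to 212 mm high.
- strap_end (a point): On the middle knuckle's strap at the hinge's -x side (this point: its free end, top; axes as hinge). Strap 25 mm wide, z 100 to 108 mm, out to hinge x = -148 mm, resting on a wooden block (hinge x -135 to -85, y -30 to +30 mm, 100 mm high).
- pin: Hinge pin, loose, yellow plated, 0.22 kg, 81 mm long: shank 20 mm diameter x 74, domed head 32 mm diameter x 7 at +y. Origin at mid length on its axis. Starts in the barrel, head 0 to 6 mm off the +y face, plain end 4 to 10 mm inside the -y mouth. A spring detent holds it: slides at 4 to 12 N, less once half out. Out when the punch end reaches the +y face; it falls within 110 mm of that face.
- punch: Drift punch, loose, 0.34 kg, lying flat on the bench. Origin under the middle of its grip, x along it towards the working end, z up, axis 13 mm above the underside. Orange square grip 26 x 26 mm, x -50 to +50; steel neck 18 mm diameter to x = 60; straight shaft 12 mm diameter to its flat end at x = 160; struck end 20 mm diameter back to x = -66 mm.
- punch_grip (a point): Point on the punch's axis inside the orange grip, 20 mm ahead of the grip's middle, close to the centre of mass; 140 mm behind the working end. Axes as punch.
- punch_tip (a point): Centre of the flat working end of the punch's shaft.
- bin: Blue stacking bin, loose, 0.2 to 0.4 kg, open top: 130 mm wide (x), 190 mm long (y), 72 mm high, walls and floor 4 mm. Origin under the middle of its floor, z up. Low front (40 mm, sides low for the front 65 mm) at -y; along the top of its back wall at +y runs a ledge 12 mm thick (y 83 to 95 mm), 18 mm deep, 120 mm wide, that can be pinched from above.
- bin_ledge (a point): Middle of the bin's back ledge, at its top edge (72 mm up, y = 89 mm). Axes as bin.
- table: The steel bench top, at height 0.
- spray_can: Bystander: white and red spray can, 66 mm diameter, 190 mm tall, upright; origin under it. Leave alone.
- grinder: Bystander: grey angle grinder with a green disc, about 220 mm long, origin under its middle. Leave alone.
- hammer: Bystander: wooden-handled hammer, 260 mm, origin under its middle. Leave alone.
- wrench: Bystander: steel wrench, 200 mm, origin under its middle. Leave alone.
- chisel: Bystander: short dark cold chisel, 170 mm, no orange grip, origin under its middle. Not the punch; leave alone.
- magnet_square: Bystander: flat red welding magnet, 100 mm, origin under its middle. Leave alone.
- grease_tin: Bystander: small round tin, 72 mm diameter, 55 mm tall, origin under it. Leave alone.
- spare_bush: Bystander: spare steel bush, 36 mm diameter, 60 mm tall, upright, origin under it. Leave alone.

How it is judged (in metres and radians):
On the way, in this order (a step that is already met when the one before it is completed fails the run):
1. the punch, in contact with the pin, has driven it most of the way out through the barrel (25 to 70 mm from home) (contact force between punch and pin above 0.3 N and y of pin in the frame of hinge between 0.03 and 0.078 m and distance between pin and bore_exit below 0.045 m), for 0.05 s.
2. the pin has dropped into the bin (contact force between pin and bin above 0.3 N and height (world z) of pin below 0.06 m), for 0.2 s.
At the end, for the whole second after the job is handed in: Pin at rest in the bin (middle within its walls, under 60 mm above its underside); bin upright on the bench (tilt under 0.1 rad); punch at rest flat on the bench (axis under 30 mm high, within 0.17 rad of level), touching neither bin nor hinge (x of pin in the frame of bin between -0.065 and 0.065 m and y of pin in the frame of bin between -0.095 and 0.095 m and z of pin in the frame of bin below 0.06 m and contact force between pin and bin above 0.3 N and linear speed of each of pin, punch below 0.03 m/s and angle between bin's own z axis and vertical below 0.1 rad and height (world z) of bin below 0.01 m and linear speed of bin below 0.02 m/s and height (world z) of punch_grip below 0.03 m and angle between punch's own x axis and vertical between 1.4 and 1.74 rad and contact force between punch and table above 0.3 N and contact force between punch and bin below 0.1 N and contact force between punch and hinge below 0.1 N).
It fails at once if the fingers touch the pin (contact force between the fingers and pin above 0.5 N).
It fails at once if the pin falls on the bench (contact force between pin and table above 0.2 N).
It fails at once if the punch is dropped (let go and falling faster than 0.8 m/s) (linear speed of punch above 0.8 m/s and contact force between the fingers and punch below 0.1 N).
It fails at once if a bystander is moved by more than 30 mm (distance of any of spray_can, grinder, hammer, wrench, chisel, magnet_square, grease_tin, spare_bush from where it was at the start of the episode above 0.03 m).
It also fails if it takes over 61 s, if anything falls off the work surface, if the arm or the gripper's body presses on something with over 40 N, if the wrist force passes 120 N, or if a joint passes its speed limit or range.

## Robot

A 6-joint arm with a two-finger parallel gripper is mounted at the origin on the work surface. World frame = base frame: x ahead of the robot, y to its left, z up, the work surface at z = 0. Lengths are in mm, angles in degrees, forces in N, time in s.
With the tool pointing down it reaches from about 350 to 850 mm from the base axis. Payload 8.1 kg.
Tool frame: the origin (TCP) lies midway between the tips of the shut fingers; the grasp point (between the pads) lies 19 mm behind it (hold_point_z is the distance from the TCP to the grasp point, in mm); z points along the fingers, y is the direction in which the jaws open and shut (so a half turn about z gives the same grasp; the last joint's range is limited). The gripper opens to 85 mm and grips with 20 to 120 N. Pads are 22 mm wide; open, the fingers measure 114 mm over their backs; the gripper's body (76 mm by 85 mm) begins 54 mm behind the grasp point. The pads swing forward as they close: fully open they stand 13 mm farther back than shut.
Start: joints at [-79.721, 7.471, 85.268, -0, 87.261, -4.893], TCP at [157.05, -579.086, 231.292] pointing down, gripper open.
Joint ranges: [-169.43, 169.43], [-51.17, 129.36], [1.28, 143.12], [-76.62, 256.62], [0, 156.53], [-152.29, 152.29]. Speed limits (degrees/s): [136.94, 136.94, 159.86, 180, 180, 180].

## Interface

Orientations are given as [roll, pitch, yaw] about the fixed x, y, z axes, in that order (R = Rz(yaw) Ry(pitch) Rx(roll)).
In Python, from bench import sense, snapshot, camera_params, hand_in, hold_point_z gives the robot as it stands.
- The arm moves only by the tool servo_tool, never from a script. Its argument "motion" is a list of rows, each a list of 7 numbers: the finger opening in mm, from 0 to 85.4, then the shift along the tool's x, y, z in mm, then the turn, a rotation vector about the tool's x, y, z in rad. A call has 1 to 10 rows; each row shifts and turns the pose as measured when the row begins, along the tool's axes as they then stand; what a row does not reach is not made up. A row lasts 1/10 s, in which the tool goes at most 50 mm and 8.59 degrees, less where a joint would pass 70% of its speed; a pose out of reach is approached as far as the arm can. A call with a gripper value outside its range is refused whole. The fingers move at their own pace and stop on an object; "force" is the grip in N (left out, the last holds). Time passes only in rows, so rows that do not move let the fingers close. It gives the time, the measured TCP pose, the force and the opening at its end, in the units of the state.
- sense(): the state, without advancing time (a new reading comes with each control period).
- snapshot(name): name is "side" or "top"; returns the picture (384x512x3 uint8, blue, green, red); there is no depth.
- camera_params(name): a dict with "fx", "fy", "cx", "cy" (pixels), "D" ([k1, k2, p1, p2, k3] as OpenCV has them; the pictures are not rectified), "R" (3x3) and "t" (3): a world point X has camera coordinates R X + t. Camera axes: x right, y down, z forward; pixel columns grow to the right and rows downward; lengths in mm; the calibration is good to about 2 mm. A picture is of the moment at which its call begins. camera_params takes no time and is no camera call.
- hand_in(): hands the job in, once; it reports no verdict.
The state is a dict: "time": time; "joint_pos": joint angles; "qd": joint speeds; "joint_efforts": joint torques, N m; "tool_pos": TCP position; "tcp_rot": TCP orientation; "ft_force": force on the tool from outside, world axes, zero at the start; "wrist_torque": the same for the moment, N m; "finger_gap": finger opening in mm.
Only numpy, scipy, OpenCV 4.12 (cv2) and the standard library are available. Lean on these libraries where they do the work, as an engineer would, in place of code of your own. Each camera call takes 0.05 s, during which the arm holds its last target. There are 200 camera calls.

## Working session

There is one attempt and no reset: what is moved stays moved. The work goes in short steps, Python scripts to look and compute and a tool call to move; the robot and the scene stay as the last step left them, time stands still between calls to the robot, and variables do not carry over. Pictures are saved under pics/ and viewed, about 8 in all and at most 12, crops included, and the job is handed in when it is done.

Besides the shell and the picture viewer there is one more tool, called as name(argument=value, ...) on one line, values as JSON. servo_tool: Moves the arm, as the interface text tells. Its arguments: {"type":"object","properties":{"motion":{"type":"array"},"force":{"type":"number"}},"required":["motion"]}

```bash
mkdir -p pics; ls; python3 - <<'E'
from bench import *
import cv2
for n in("side","top"):
    im=snapshot(n); cv2.imwrite(f"pics/{n}0.png",cv2.resize(im,(800,600),interpolation=cv2.INTER_CUBIC)); cv2.imwrite(f"{n}0_raw.png",im)
    print(n,camera_params(n))
print(sense(),hold_point_z)
E
```

```text
pics
side {'fx': 416.9411101218239, 'fy': 416.9411101218239, 'cx': 253.73832947059876, 'cy': 195.47331076740466, 'D': array([-0.08901139,  0.        ,  0.        ,  0.        ,  0.        ]), 'R': array([[-0.79212551, -0.6099727 , -0.02169072],
       [-0.36118253,  0.4970957 , -0.78895059],
       [ 0.49202069, -0.61711358, -0.61407367]]), 't': array([440.94237989, 254.27481407, 901.07908541])}
top {'fx': 357.8568185785281, 'fy': 357.8568185785281, 'cx': 255.32072575681738, 'cy': 194.95289891826627, 'D': array([-0.07069705,  0.        ,  0.        ,  0.        ,  0.        ]), 'R': array([[ 0.01849796, -0.99963792,  0.01954092],
       [-0.98108355, -0.02191448, -0.19234041],
       [ 0.19269899, -0.01561337, -0.98113369]]), 't': array([ -15.47357834,  538.30452756, 1196.27279036])}
{'time': 0.1, 'joint_pos': array([-7.97220134e+01,  7.51217710e+00,  8.53250515e+01, -2.29362507e-03,
        8.72623527e+01, -4.89111737e+00]), 'qd': array([-0.05853712, -0.04440628, -0.08329982, -0.05851698, -0.10369877,
       -0.00997516]), 'joint_efforts': array([ 1.52721506e-03, -5.70949638e+01, -5.01942122e+01, -6.11122459e-05,
        8.15805135e-03,  9.14113905e-07]), 'tool_pos': array([ 156.93567698, -578.57638312,  230.31550642]), 'tcp_rot': array([-1.79900586e+02, -6.20807627e-03,  1.51692101e+01]), 'ft_force': array([-0.40000723, -0.128789  , -0.55855131]), 'wrist_torque': array([ 0.01532423,  0.00796402, -0.00703131]), 'finger_gap': 85.26176375040514} 18.700000000000003
```

View pics/top0.png

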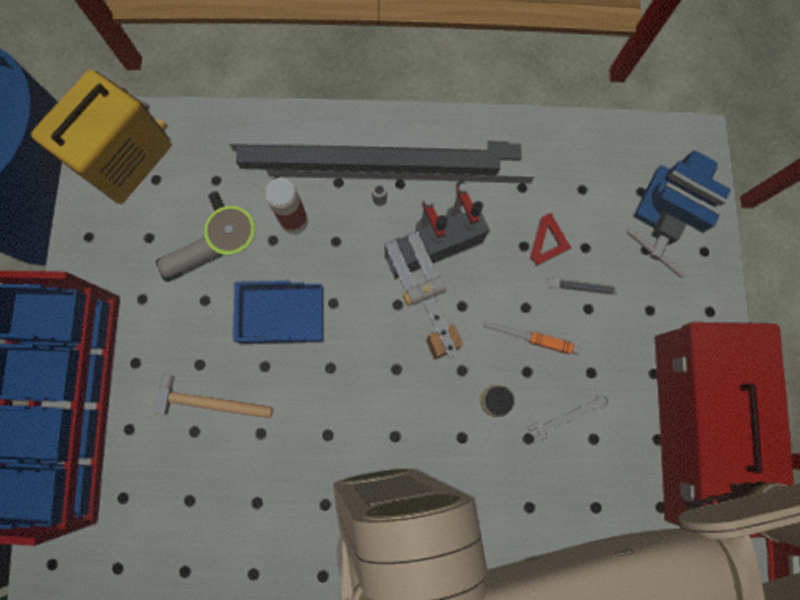

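View pics/side0.png

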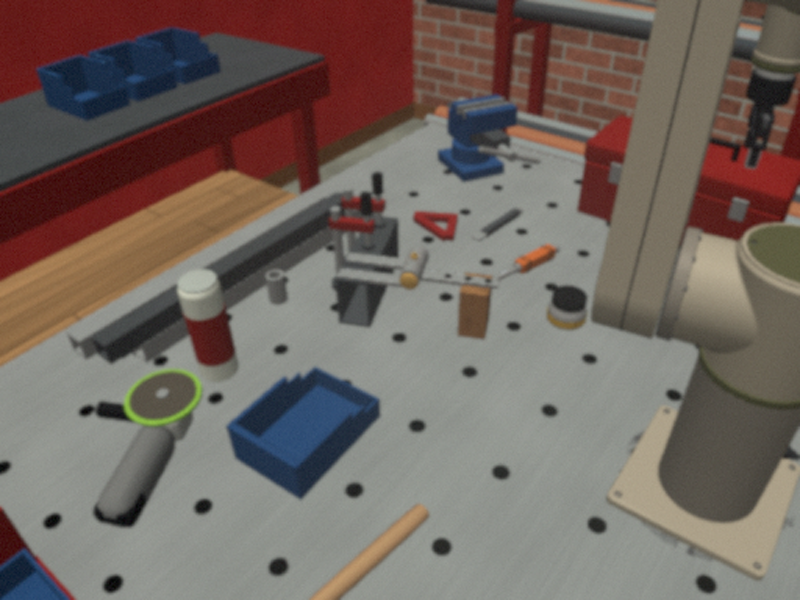

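Top view: bin at about (278,312), hinge barrel at (425,291) with the pin head to the left, punch at (485,324) to (577,350), all in 800x600 pixels. I need crops to see which side the bin's ledge is on and to get accurate points.

```bash
cat > h.py <<'E'
import numpy as np, cv2
from bench import *
def px2w(n,uv,z):
    c=camera_params(n);K=np.array([[c['fx'],0,c['cx']],[0,c['fy'],c['cy']],[0,0,1]])
    uv=np.asarray(uv,float).reshape(-1,1,2)
    p=cv2.undistortPoints(uv,K,c['D']).reshape(-1,2)
    d=np.c_[p,np.ones(len(p))]@c['R']; o=-c['R'].T@c['t']
    z=np.broadcast_to(z,len(p))
    return o+d*((z-o[2])/d[:,2])[:,None]
def w2px(n,X):
    c=camera_params(n);K=np.array([[c['fx'],0,c['cx']],[0,c['fy'],c['cy']],[0,0,1]])
    return cv2.projectPoints(np.asarray(X,float).reshape(-1,1,3),cv2.Rodrigues(c['R'])[0],c['t'],K,c['D'])[0].reshape(-1,2)
def crop(im,x,y,w,h,s,name):
    cv2.imwrite(name,cv2.resize(im[y:y+h,x:x+w],None,fx=s,fy=s,interpolation=cv2.INTER_CUBIC))
E
python3 - <<'E'
from h import *
t=cv2.imread("top0_raw.png");s=cv2.imread("side0_raw.png")
a=cv2.resize(t[170:235,140:240],(800,520),interpolation=cv2.INTER_CUBIC)
crop(t,235,112,140,120,5.5,"pics/c1.png")   # hinge+punch
b=cv2.resize(t[172:226,143:213],(400,308),interpolation=cv2.INTER_CUBIC)
c=cv2.resize(s[232:320,140:250],(400,320),interpolation=cv2.INTER_CUBIC)
cv2.imwrite("pics/c2.png",np.hstack([np.vstack([b,b[:12]]),c]))
E
```

```text
(no output)
```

View pics/c1.png

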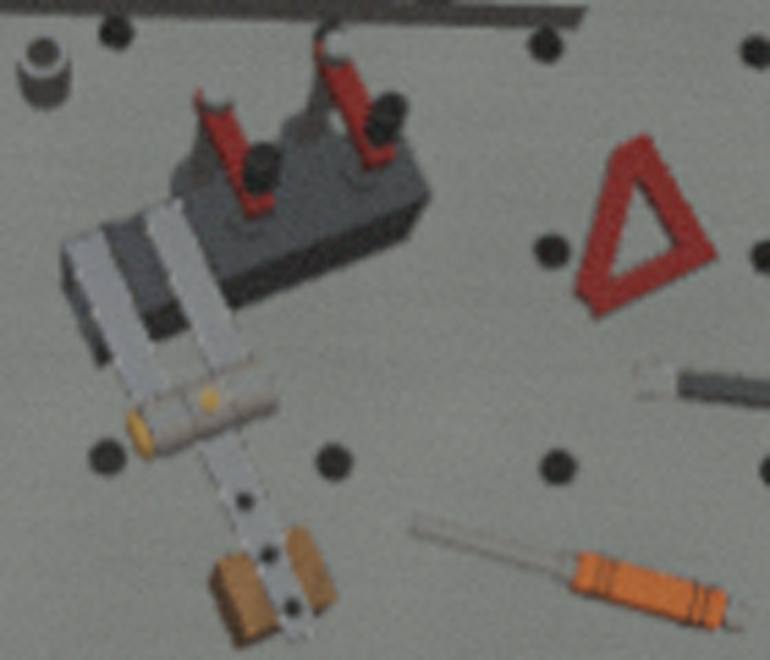

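View pics/c2.png

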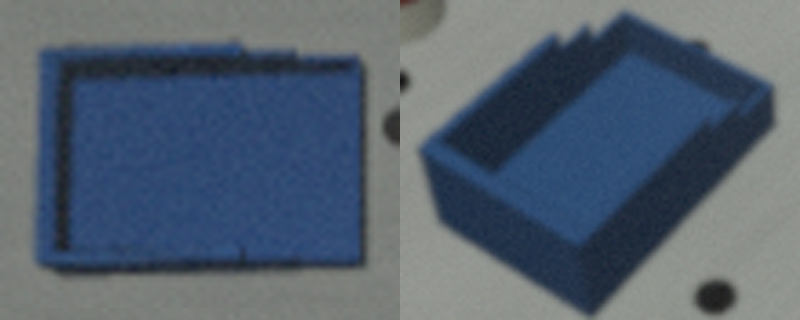

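```bash
cat > fit.py <<'E'
from h import *
from scipy.optimize import least_squares
T=lambda P,p:np.c_[P[:,0]*np.cos(p[2])-P[:,1]*np.sin(p[2])+p[0],P[:,0]*np.sin(p[2])+P[:,1]*np.cos(p[2])+p[1],P[:,2]]
def fit(obj,uv,p0,n="top"):
    obj=np.array(obj,float)
    r=least_squares(lambda p:(w2px(n,T(obj,p))-uv).ravel(),p0,x_scale=[100,100,1])
    return r.x,np.round((w2px(n,T(obj,r.x))-uv),1)
E
python3 - <<'E'
from fit import *
c1=lambda u:(np.array(u,float)+.5)/5.5-.5+[235,112]
c2=lambda u:(np.array(u,float)+.5)/5.714-.5+[143,172]
pu=px2w("top",c1([(412,524),(740,627),(575,570),(725,608)]),[13,13,13,13]);print("punch",pu.round(0))
h,r=fit([(0,39,120),(0,-39,120),(-148,0,108)],c1([(147,430),(262,380),(299,632)]),[580,-50,.3]);print("hinge",h,np.degrees(h[2]),r)
b,r=fit([(65,95,72),(-65,95,72),(65,-95,40),(-65,-95,40)],c2([(40,46),(38,264),(360,58),(362,266)]),[500,200,0]);print("bin",b,np.degrees(b[2]),r)
p,r=fit([(160,0,13),(-66,0,13),(50,0,13),(-50,0,13)],c1([(412,524),(740,627),(573,571),(725,608)]),[500,-250,1.3]);print("punch",p,np.degrees(p[2]),r)
# overlay
t=cv2.imread("top0_raw.png");s=cv2.imread("side0_raw.png")
def box(x0,x1,y0,y1,z0,z1):
    v=np.array([(x,y,z) for x in(x0,x1) for y in(y0,y1) for z in (z0,z1)],float)
    return v,[(0,1),(2,3),(4,5),(6,7),(0,2),(1,3),(4,6),(5,7),(0,4),(1,5),(2,6),(3,7)]
def draw(n,im,x,y,w,hh,sc):
    o=cv2.resize(im[y:y+hh,x:x+w],None,fx=sc,fy=sc,interpolation=cv2.INTER_CUBIC)
    for q,bx in ((h,box(-18,18,-39,39,102,138)),(h,box(75,135,-190,39,0,100)),(h,box(-148,-18,-12.5,12.5,100,108)),(b,box(-65,65,-95,95,0,72)),(p,box(-50,50,-13,13,0,26)),(p,box(50,160,-6,6,7,19))):
        uv=((w2px(n,T(bx[0],q))-[x,y]+.5)*sc-.5)
        for i,j in bx[1]: cv2.line(o,*[tuple(int(k) for k in uv[m].round()) for m in(i,j)],(0,255,0),1)
    return o
cv2.imwrite("pics/o1.png",draw("top",t,140,110,240,130,3.3))
cv2.imwrite("pics/o2.png",draw("side",s,135,100,245,225,2.6))
E
```

```text
punch [[ 507. -201.   13.]
 [ 443. -416.   13.]
 [ 479. -308.   13.]
 [ 456. -406.   13.]]
hinge [ 5.59597097e+02 -5.71588473e+01  4.14204465e-01] 23.732167684455984 [[-0.4 -0.2]
 [ 0.2  0.1]
 [ 0.2  0.1]]
bin [5.16972548e+02 2.63807728e+02 4.01711623e-02] 2.301638057964075 [[ 0.4  0.7]
 [-0.5 -0.2]
 [ 0.3 -0.3]
 [-0.2 -0.3]]
punch [ 464.71018001 -355.02563828    1.30159637] 74.57597889206934 [[ 0.  -0.1]
 [ 0.7 -1.1]
 [ 0.1  0. ]
 [-0.8  1.1]]
```

View pics/o1.png

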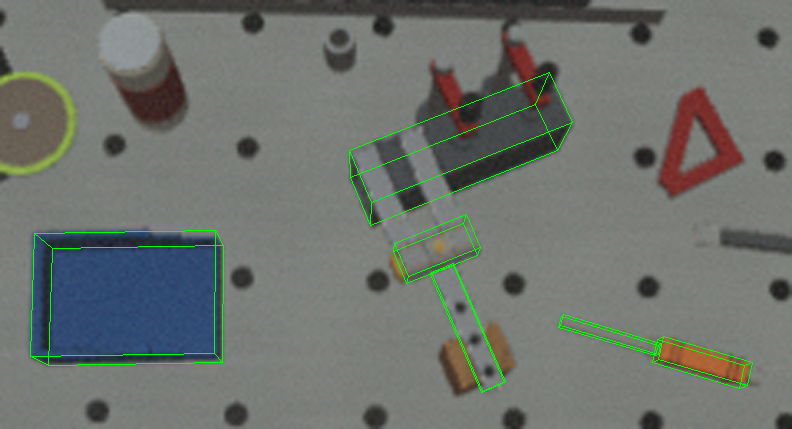

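View pics/o2.png

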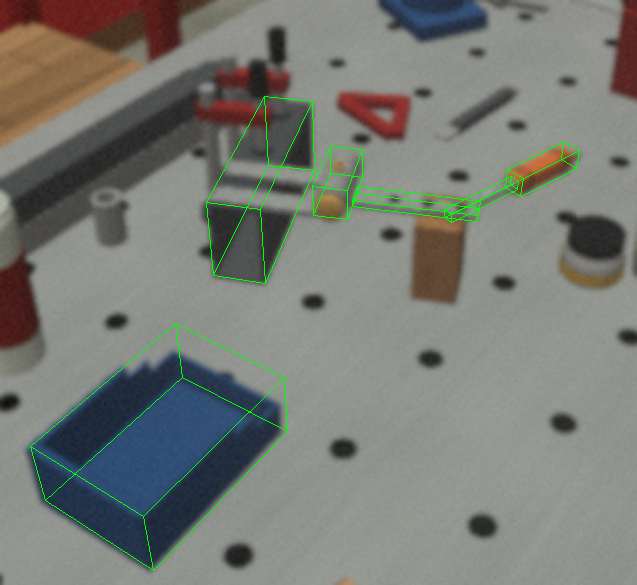

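Fits agree with both views, apart from the bin's low front, which is expected. Hinge is at (560,-57) with yaw 23.7°. Bin is at (517,264) with yaw 2.3° and its ledge on the +y side. Punch is at (465,-355) with yaw 74.6°. I'll start with the bin.

servo_tool(motion=[[60,37,-34,0,0,0,0],[60,37,-34,0,0,0,0],[60,37,-34,0,0,0,0],[60,37,-34,0,0,0,0],[60,37,-34,0,0,0,0],[60,37,-34,0,0,0,0],[60,37,-34,0,0,0,0],[60,37,-34,0,0,0,0],[60,37,-34,0,0,0,0],[60,37,-34,0,0,0,0]])

```text
time: 1.1
tool_pos: [420.5, -154.9, 225.5]
tcp_rot: [-179.4, 0.1, 14.5]
ft_force: [0.6, -0.0, -0.6]
finger_gap: 60.1
```

```bash
cat >> h.py <<'E'
from scipy.spatial.transform import Rotation as Ro
def go(x,y,z,yaw):
    s=sense();R=Ro.from_euler('xyz',s['tcp_rot'],degrees=True);G=Ro.from_euler('xyz',[180,0,yaw],degrees=True)
    d=R.inv().apply(np.array([x,y,z])-s['tool_pos']);r=(R.inv()*G).as_rotvec()
    print('t',round(s['time'],2),'pos',s['tool_pos'].round(1),s['tcp_rot'].round(1),'gap',round(s['finger_gap'],1),'f',s['ft_force'].round(1))
    print('tool shift',d.round(1),'|',round(np.linalg.norm(d)),'rot',r.round(3))
E
python3 -c "
from h import *
go(513,353,150,2.3)"
```

```text
t 1.1 pos [ 420.5 -154.9  225.5] [-1.794e+02  1.000e-01  1.450e+01] gap 60.1 f [ 0.6 -0.  -0.6]
tool shift [ 217.  -467.7   79.8] | 522 rot [-0.01   0.002  0.213]
```

servo_tool(motion=[[45,22,-45,0,0,0,0],[45,22,-45,0,0,0,0],[45,22,-45,0,0,0,0],[45,22,-45,0,0,0,0],[45,22,-45,0,0,0,0],[45,22,-45,4,0,0,0],[45,22,-45,5,0,0,0],[45,22,-45,5,0,0,0.05],[45,20,-45,5,0,0,0.1],[45,0,0,0,0,0,0.05]])

```text
time: 2.1
tool_pos: [506.1, 290.8, 206.2]
tcp_rot: [-179.5, 0.4, 3.0]
ft_force: [-0.6, -0.6, -0.1]
finger_gap: 45.4
```

```bash
python3 -c "
from h import *
go(513,353,90,2.3)
im=snapshot('top');crop(im,130,160,130,90,6,'pics/b1.png')"
```

```text
t 2.1 pos [506.1 290.8 206.2] [-179.5    0.4    3. ] gap 45.4 f [-0.6 -0.6 -0.1]
tool shift [ 10.9 -60.7 116.7] | 132 rot [-0.009  0.006  0.013]
```

servo_tool(motion=[[45,5,-30,20,-0.005,0.003,0.013],[45,5,-30,20,0,0,0],[45,1,-1,35,0,0,0],[45,0,0,35,0,0,0],[45,0,0,6,0,0,0],[45,0,0,0,0,0,0]])

```text
time: 2.75
tool_pos: [515.2, 350.5, 88.6]
tcp_rot: [-179.9, 0.1, 2.4]
ft_force: [-0.2, -0.4, 0.9]
finger_gap: 45.1
```

```bash
python3 -c "
from h import *
go(513,353,44,2.3)
a=snapshot('top');b=snapshot('side')
crop(b,130,170,140,150,3.5,'pics/b2.png')
f=lambda i:cv2.resize(i,(400,400),interpolation=cv2.INTER_CUBIC)
cv2.imwrite('pics/b2.png',np.hstack([f(a[160:240,130:210]),f(b[200:340,120:260])]))"
```

```text
t 2.75 pos [515.2 350.5  88.6] [-1.799e+02  1.000e-01  2.400e+00] gap 45.1 f [-0.2 -0.4  0.9]
tool shift [-2.  -2.6 44.6] | 45 rot [-0.002  0.002  0.002]
```

View pics/b2.png

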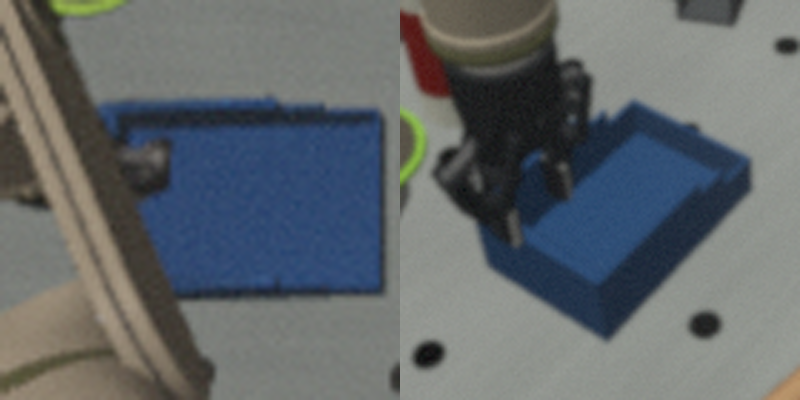

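The side view shows the fingertips at (512,240) and (562,190), straddling the back ledge. I'll descend and close.

servo_tool(motion=[[45,-1,-1,22,0,0,0],[45,-1,-1,22,0,0,0],[45,0,0,0,0,0,0],[20,0,0,0,0,0,0],[0,0,0,0,0,0,0],[0,0,0,0,0,0,0],[0,0,0,0,0,0,0],[0,0,0,0,0,0,0]], force=60)

```text
time: 3.65
tool_pos: [523.4, 355.8, 62.1]
tcp_rot: [-179.3, -1.1, 2.3]
ft_force: [0.0, -0.2, -3.0]
finger_gap: 10.0
```

```bash
python3 -c "
from h import *
go(448,198,47,23.7)"
```

```text
t 3.65 pos [523.4 355.8  62.1] [-179.3   -1.1    2.3] gap 10.0 f [ 0.  -0.2 -3. ]
tool shift [-81.9 154.8  11.6] | 176 rot [-0.009 -0.022 -0.374]
```

```bash
python3 -c "
from h import *
go(448,198,47,23.7)
a=snapshot('top');b=snapshot('side')
f=lambda i:cv2.resize(i,(400,400),interpolation=cv2.INTER_CUBIC)
cv2.imwrite('pics/b3.png',np.hstack([f(a[160:240,130:210]),f(b[200:340,120:260])]))"
```

```text
t 3.65 pos [523.4 355.8  62.1] [-179.3   -1.1    2.3] gap 10.0 f [ 0.  -0.2 -3. ]
tool shift [-81.9 154.8  11.6] | 176 rot [-0.009 -0.022 -0.374]
```

View pics/b3.png

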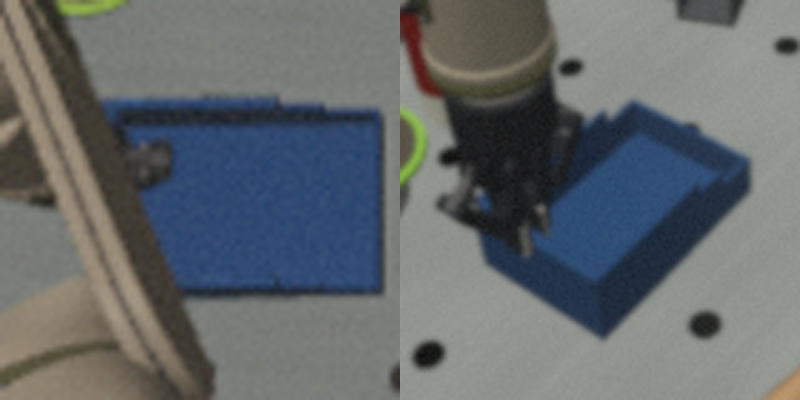

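Gripper is closed on the ledge, but only at TCP z=62 when I expected 44. I'll reopen and redo the descent more slowly.

servo_tool(motion=[[45,0,0,0,0,0,0],[45,0,0,0,0,0,0],[45,0,0,0,0,0,0]])

```text
time: 4.05
tool_pos: [523.5, 355.9, 62.2]
tcp_rot: [-179.3, -1.2, 2.3]
ft_force: [0.3, 0.1, 0.2]
finger_gap: 45.1
```

servo_tool(motion=[[45,-9,3,8,0.01,0.022,0],[45,0,0,8,0,0,0],[45,0,0,0,0,0,0]])

```text
time: 4.35
tool_pos: [515.8, 353.2, 46.2]
tcp_rot: [-178.7, -2.5, 2.3]
ft_force: [0.9, -0.3, -0.9]
finger_gap: 45.2
```

```bash
python3 -c "
from h import *
go(514,355,46,2.3)"
```

```text
t 4.35 pos [515.8 353.2  46.2] [-178.7   -2.5    2.3] gap 45.2 f [ 0.9 -0.3 -0.9]
tool shift [-1.7 -1.9  0.2] | 3 rot [-0.023 -0.044  0.   ]
```

servo_tool(motion=[[45,-1,-2,0,-0.023,-0.044,0],[45,0,0,0,0,0,0]])

```text
time: 4.55
tool_pos: [514.9, 355.2, 46.2]
tcp_rot: [180.0, 0.1, 2.3]
ft_force: [1.5, 0.6, 0.3]
finger_gap: 44.8
```

servo_tool(motion=[[14,0,0,0,0,0,0],[14,0,0,0,0,0,0],[14,0,0,0,0,0,0],[14,0,0,0,0,0,0]])

```text
time: 4.95
tool_pos: [515.9, 355.4, 46.5]
tcp_rot: [-180.0, -0.0, 2.3]
ft_force: [-0.0, 0.0, 1.2]
finger_gap: 14.0
```

servo_tool(motion=[[8,0,0,0,0,0,0],[8,0,0,0,0,0,0],[8,0,0,0,0,0,0]], force=40)

```text
time: 5.25
tool_pos: [515.9, 355.4, 46.7]
tcp_rot: [-180.0, -0.1, 2.3]
ft_force: [0.9, 0.8, -0.5]
finger_gap: 11.6
```

```bash
python3 -c "
from h import *
go(448,198,47,23.7)"
```

```text
t 5.25 pos [515.9 355.4  46.7] [-1.8e+02 -1.0e-01  2.3e+00] gap 11.6 f [ 0.9  0.8 -0.5]
tool shift [-74.2 154.5  -0.6] | 171 rot [-0.001 -0.001 -0.373]
```

servo_tool(motion=[[8,0,0,-3,0,0,0],[8,-12.5,11.5,0,0,0,0],[8,-12.5,11.5,0,0,0,0],[8,-12.5,11.5,0,0,0,0],[8,-12.5,11.5,0,0,0,0],[8,-12.5,11.5,0,0,0,0],[8,-6,18.5,0,0,0,-0.08],[8,-6,18.5,0,0,0,-0.08],[8,-6,18.5,0,0,0,-0.08],[8,-6,18.5,0,0,0,-0.08]])

```text
time: 6.25
tool_pos: [437.9, 215.4, 47.8]
tcp_rot: [-179.9, 0.2, 21.4]
ft_force: [0.0, -0.3, -2.4]
finger_gap: 11.3
```

```bash
python3 -c "
from h import *
go(448,198,49,23.7)"
```

```text
t 6.25 pos [437.9 215.4  47.8] [-179.9    0.2   21.4] gap 11.3 f [ 0.  -0.3 -2.4]
tool shift [ 3.1 19.9 -1.2] | 20 rot [-0.002  0.004 -0.041]
```

servo_tool(motion=[[8,3,10,0,0,0,-0.04],[8,0,10,0,0,0,0],[8,0,20,0,0,0,0],[8,0,20,0,0,0,0],[8,0,15,0,0,0,0],[8,0,0,0,0,0,0]])

```text
time: 6.85
tool_pos: [470.5, 142.8, 47.8]
tcp_rot: [-179.9, 0.3, 23.5]
ft_force: [0.4, -0.4, -2.1]
finger_gap: 11.2
```

```bash
python3 -c "
from h import *
go(489,105,47,23.7)"
```

```text
t 6.85 pos [470.5 142.8  47.8] [-179.9    0.3   23.5] gap 11.2 f [ 0.4 -0.4 -2.1]
tool shift [ 1.9 42.1  0.7] | 42 rot [-0.002  0.005 -0.003]
```

Last leg, then lower, release, retreat upward and look.

servo_tool(motion=[[8,1,14,0,0,0,0],[8,1,14,0,0,0,0],[8,0,14,0,0,0,0],[8,0,0,2,0,0,0],[8,0,0,0,0,0,0],[40,0,0,0,0,0,0],[40,0,0,0,0,0,0],[40,0,0,0,0,0,0]])

```text
time: 7.65
tool_pos: [491.9, 102.2, 47.2]
tcp_rot: [-179.9, 0.2, 23.3]
ft_force: [-0.8, -0.2, -0.2]
finger_gap: 39.8
```

servo_tool(motion=[[40,0,0,-25,0,0,0],[40,0,0,-45,0,0,0],[40,0,0,-50,0,0,0],[60,0,0,-40,0,0,0],[60,-30,-20,-20,0,0,0],[60,-45,15,0,0,0,-0.14],[60,-45,15,0,0,0,-0.14],[60,-40,30,0,0,0,-0.14],[60,-10,48,0,0,0,-0.14],[60,0,50,0,0,0,-0.14]])

```text
time: 8.65
tool_pos: [443.4, -63.1, 236.1]
tcp_rot: [-180.0, 0.1, 62.7]
ft_force: [0.0, 1.1, 0.7]
finger_gap: 60.2
```

```bash
python3 -c "
from h import *
go(470,-336,100,74.6)
a=snapshot('top');b=snapshot('side')
crop(a,200,110,120,110,5,'pics/d1.png')
f=lambda i:cv2.resize(i,(400,400),interpolation=cv2.INTER_CUBIC)
cv2.imwrite('pics/d1.png',np.hstack([f(a[115:235,190:310]),f(b[120:320,160:360])]))"
```

```text
t 8.65 pos [443.4 -63.1 236.1] [-1.80e+02  1.00e-01  6.27e+01] gap 60.2 f [0.  1.1 0.7]
tool shift [-230.1  148.8  136.3] | 306 rot [-0.     0.001 -0.208]
```

View pics/d1.png

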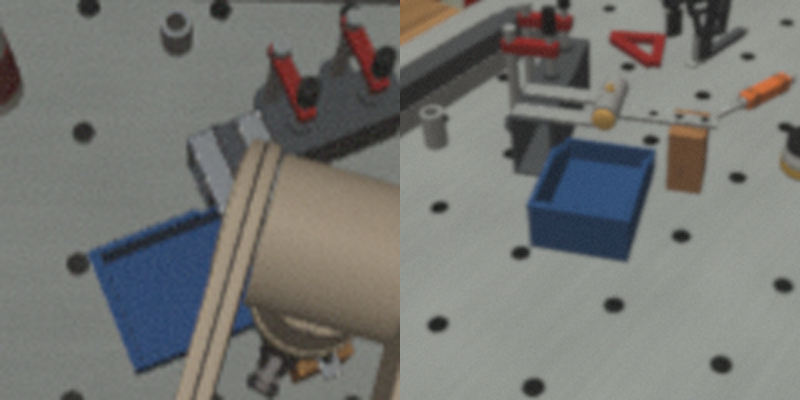

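Side view: bin upright under the pin-head side, straight below the yellow head at (605,118). Now the punch.

servo_tool(motion=[[60,-40,25,0,0,0,0],[60,-42,27,0,0,0,0],[60,-42,27,5,0,0,0],[60,-42,27,10,0,0,0],[60,-42,27,15,0,0,0],[60,-22,14,20,0,0,-0.1],[60,0,0,20,0,0,-0.108],[60,0,0,20,0,0,0],[60,0,0,20,0,0,0]])

```text
time: 9.65
tool_pos: [472.9, -339.2, 122.4]
tcp_rot: [-180.0, 0.1, 75.0]
ft_force: [0.2, -0.9, -0.6]
finger_gap: 60.0
```

```bash
python3 -c "
from h import *
go(470,-336,50,74.6)
a=snapshot('top');b=snapshot('side')
f=lambda i:cv2.resize(i,(400,400),interpolation=cv2.INTER_CUBIC)
cv2.imwrite('pics/e1.png',np.hstack([f(a[180:240,310:370]),f(b[110:210,270:370])]))
# orange centroid in both views
for n,i,bx in (('top',a,(180,240,310,375)),('side',b,(130,200,290,380)),('top0',cv2.imread('top0_raw.png'),(180,240,310,375)),('side0',cv2.imread('side0_raw.png'),(130,200,290,380))):
    c=i[bx[0]:bx[1],bx[2]:bx[3]]; hs=cv2.cvtColor(c,cv2.COLOR_BGR2HSV); m=(hs[...,0]<18)&(hs[...,0]>4)&(hs[...,1]>140)&(hs[...,2]>100)
    y,x=np.nonzero(m); pt=np.array([[x.mean()+bx[2],y.mean()+bx[0]]]); P=np.c_[x,y]-[x.mean(),y.mean()]; e=np.linalg.svd(P,full_matrices=False)[2][0]
    nn=n.rstrip('0'); q=px2w(nn,np.r_[pt,pt+3*e,pt-3*e],16); d=q[1]-q[2]; print(n,m.sum(),pt.round(1),q[0].round(1),np.degrees(np.arctan2(d[1],d[0])).round(1))
"
```

```text
t 9.65 pos [ 472.9 -339.2  122.4] [-1.8e+02  1.0e-01  7.5e+01] gap 60.0 f [ 0.2 -0.9 -0.6]
tool shift [ 2.5 -3.5 72.4] | 72 rot [-0.001  0.002  0.006]
top 27 [[341.9 215.6]] [ 477.1 -316.8   16. ] 141.4
side 157 [[342.7 163.9]] [ 465.5 -352.4   16. ] 73.7
top0 178 [[352.7 219.1]] [ 465.1 -355.9   16. ] -104.8
side0 154 [[342.8 163.8]] [ 465.6 -353.    16. ] 73.2
```

servo_tool(motion=[[50,2,-3.5,30,0,0,0.006],[50,1,0,35,0,0,0],[50,0,0,30,0,0,0],[50,0,0,20,0,0,0],[50,0,0,0,0,0,0]])

```text
time: 10.25
tool_pos: [472.2, -333.5, 8.6]
tcp_rot: [179.9, 0.2, 74.6]
ft_force: [-0.4, -0.1, 0.1]
finger_gap: 49.9
```

```bash
python3 -c "
from h import *
go(470.6,-335,3,74.6)"
```

```text
t 10.25 pos [ 472.2 -333.5    8.6] [179.9   0.2  74.6] gap 49.9 f [-0.4 -0.1  0.1]
tool shift [-1.9 -1.2  5.6] | 6 rot [0.001 0.003 0.   ]
```

servo_tool(motion=[[50,-2,-1,5.5,0,0,0],[50,0,0,0,0,0,0],[32,0,0,0,0,0,0],[32,0,0,0,0,0,0]])

```text
time: 10.65
tool_pos: [473.9, -337.1, 8.8]
tcp_rot: [179.6, 0.3, 74.6]
ft_force: [-0.6, 0.6, -0.9]
finger_gap: 32.2
```

servo_tool(motion=[[20,0,0,0,0,0,0],[20,0,0,0,0,0,0],[20,0,0,0,0,0,0]], force=90)

```text
time: 10.95
tool_pos: [474.5, -337.6, 10.3]
tcp_rot: [179.5, 0.4, 74.6]
ft_force: [-0.4, 1.0, -3.6]
finger_gap: 24.3
```

```bash
python3 -c "
from h import *
go(470.6,-335,3,74.6)"
```

```text
t 10.95 pos [ 474.5 -337.6   10.3] [179.5   0.4  74.6] gap 24.3 f [-0.4  1.  -3.6]
tool shift [ 1.6 -4.5  7.3] | 9 rot [0.009 0.006 0.001]
```

servo_tool(motion=[[40,0,0,0,0,0,0],[40,0,0,0,0,0,0],[40,0,0,0,0.009,0.006,0]])

```text
time: 11.25
tool_pos: [474.6, -337.7, 10.6]
tcp_rot: [180.0, 0.0, 74.6]
ft_force: [-0.2, -0.3, 1.1]
finger_gap: 40.3
```

servo_tool(motion=[[40,0,0,3,0,0,0],[40,0,0,0,0,0,0]])

```text
time: 11.45
tool_pos: [475.0, -338.2, 7.7]
tcp_rot: [180.0, 0.0, 74.6]
ft_force: [0.0, -0.8, -0.6]
finger_gap: 39.9
```

servo_tool(motion=[[40,0,0,3,0,0,0],[40,0,0,0,0,0,0]])

```text
time: 11.65
tool_pos: [475.1, -338.2, 4.4]
tcp_rot: [180.0, 0.0, 74.6]
ft_force: [0.5, 0.3, 0.5]
finger_gap: 39.8
```

```bash
python3 -c "
from h import *
go(470.6,-335,3,74.6)
b=snapshot('side')
crop(b,300,115,80,80,7,'pics/e2.png')"
```

```text
t 11.65 pos [ 475.1 -338.2    4.4] [180.    0.   74.6] gap 39.8 f [0.5 0.3 0.5]
tool shift [ 1.9 -5.2  1.3] | 6 rot [0.001 0.    0.001]
```

View pics/e2.png

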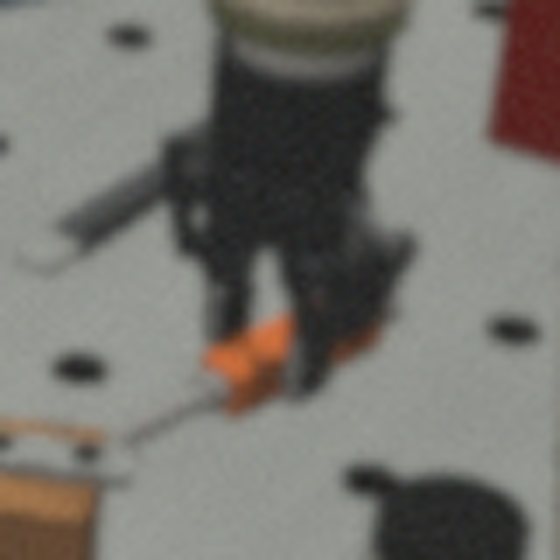

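The fingers straddle the orange grip properly now. I'll close gently and check the height.

servo_tool(motion=[[30,0,0,2,0,0,0],[30,0,0,0,0,0,0],[30,0,0,0,0,0,0]])

```text
time: 12.0
tool_pos: [475.2, -338.4, 2.5]
tcp_rot: [179.9, 0.0, 74.6]
ft_force: [0.7, -0.2, 0.7]
finger_gap: 30.1
```

servo_tool(motion=[[24,0,0,0,0,0,0],[24,0,0,0,0,0,0]], force=30)

```text
time: 12.2
tool_pos: [475.3, -338.4, 2.5]
tcp_rot: [179.9, 0.0, 74.6]
ft_force: [-0.1, -0.3, -0.8]
finger_gap: 25.3
```

servo_tool(motion=[[22,0,0,0,0,0,0],[22,0,0,0,0,0,0]], force=90)

```text
time: 12.4
tool_pos: [475.4, -338.5, 2.8]
tcp_rot: [179.9, 0.0, 74.6]
ft_force: [0.5, 0.2, -0.5]
finger_gap: 24.3
```

Firm, level grasp. I'll lift, rotate to the hinge direction and move to the standoff.

servo_tool(motion=[[22,0,0,-20,0,0,0],[22,0,0,-40,0,0,0],[22,0,0,-40,0,0,-0.06],[22,0,0,-27,0,0,-0.14],[22,0,0,0,0,0,-0.14],[22,0,0,0,0,0,-0.14],[22,0,0,0,0,0,-0.14],[22,0,20,0,0,0,-0.06],[22,0,40,0,0,0,0],[22,0,40,0,0,0,0]])

```text
time: 13.4
tool_pos: [560.1, -295.5, 126.9]
tcp_rot: [-179.6, -0.6, 114.9]
ft_force: [0.3, -0.3, -2.6]
finger_gap: 23.9
```

servo_tool(motion=[[22,0,40,0,0,0,0],[22,0,30,0,0,0,0],[22,0,15,0,0,0,0],[22,0,0,0,0,0,0]])

```text
time: 13.8
tool_pos: [641.8, -253.6, 121.7]
tcp_rot: [-179.5, -0.9, 115.1]
ft_force: [-0.1, -0.0, -2.9]
finger_gap: 24.0
```

```bash
python3 -c "
from h import *
go(643,-245,110,113.7)
a=snapshot('top');b=snapshot('side')
cv2.imwrite('top1_raw.png',a);cv2.imwrite('side1_raw.png',b)
f=lambda i:cv2.resize(i,(400,400),interpolation=cv2.INTER_CUBIC)
cv2.imwrite('pics/f1.png',np.hstack([f(a[145:235,240:330]),f(b[110:190,240:320])]))"
```

```text
t 13.8 pos [ 641.8 -253.6  121.7] [-179.5   -0.9  115.1] gap 24.0 f [-0.1 -0.  -2.9]
tool shift [ 7.1  4.8 11.7] | 15 rot [-0.01  -0.015  0.024]
```

View pics/f1.png

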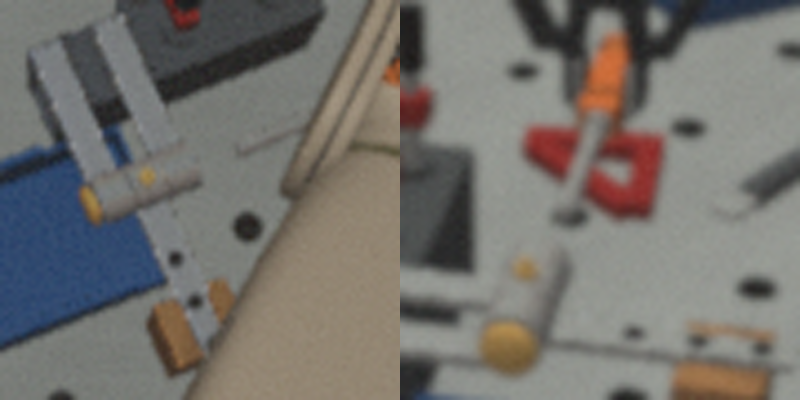

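```bash
cat > ck.py <<'E'
from fit import *
s=sense();R=Ro.from_euler('xyz',s['tcp_rot'],degrees=True)
L=lambda x:s['tool_pos']+R.apply([x,0,-10.2])
h=np.array([559.6,-57.2,np.radians(23.73)])
H=T(np.array([(0,39,120),(0,-39,120),(0,-39,138),(0,46,120)],float),h)
for n,sc,o,add in (("top",400/90,(240,145),0),("side",5,(240,110),400)):
    uv=(w2px(n,np.vstack([L(142),L(100),L(65),H]))-o+.5)*sc-.5; uv[:,0]+=add
    print(n,dict(zip("tip s100 s65 exit entry entrytop head".split(),uv.round(0).tolist())))
print(L(142).round(1))
E
python3 ck.py
python3 - <<'E'
# steel shaft profile: gray rows near tip in both crops
import cv2,numpy as np
a=cv2.imread('pics/f1.png',0)
for u in (245,265,285): print('top col',u,[int(v) for v in a[110:175:4,u]])
for v in (150,175,195): print('side row',v,[int(x) for x in a[v,550:630:5]])
E
```

```text
top {'tip': [237.0, 151.0], 's100': [288.0, 129.0], 's65': [330.0, 111.0], 'exit': [95.0, 200.0], 'entry': [190.0, 161.0], 'entrytop': [193.0, 155.0], 'head': [86.0, 203.0]}
side {'tip': [568.0, 211.0], 's100': [582.0, 175.0], 's65': [592.0, 146.0], 'exit': [509.0, 340.0], 'entry': [541.0, 261.0], 'entrytop': [541.0, 234.0], 'head': [506.0, 347.0]}
[ 580.2 -126.3  134. ]
top col 245 [118, 122, 121, 118, 123, 121, 123, 123, 121, 116, 103, 96, 111, 121, 125, 123, 121]
top col 265 [121, 119, 121, 122, 115, 112, 120, 115, 102, 102, 113, 120, 121, 120, 119, 122, 123]
top col 285 [123, 122, 117, 118, 120, 115, 103, 107, 117, 119, 119, 121, 122, 118, 111, 106, 96]
side row 150 [78, 74, 73, 71, 73, 94, 121, 134, 127, 101, 76, 60, 59, 58, 54, 56]
side row 175 [95, 79, 72, 91, 120, 136, 131, 111, 91, 87, 94, 110, 128, 139, 143, 133]
side row 195 [146, 142, 143, 142, 136, 123, 100, 80, 67, 63, 66, 72, 74, 77, 78, 78]
```

Predicted tip and barrel agree with the picture to about 1 raw pixel: tip at (240,148) in the left half and (570,213) in the right half. Next I'll set the exact height, yaw and lateral alignment.

```bash
cat > hg.py <<'E'
from h import *
import sys
def g(xh,yh,z=110.2,yaw=113.73):
    c,s=np.cos(np.radians(23.73)),np.sin(np.radians(23.73))
    p=sense()['tool_pos'][:2]-[559.6,-57.2];f=sense()['ft_force']
    print('TCP hinge',(c*p[0]+s*p[1]).round(1),(-s*p[0]+c*p[1]).round(1),'f_h',(c*f[0]+s*f[1]).round(1),(-s*f[0]+c*f[1]).round(1),f[2].round(1))
    go(559.6+c*xh-s*yh,-57.2+s*xh+c*yh,z,yaw)
g(*map(float,sys.argv[1:3]))
E
python3 hg.py -1 -206
```

```text
TCP hinge -5.9 -213.3 f_h -0.6 -0.0 -3.5
t 13.9 pos [ 640.  -254.9  121.6] [-179.4   -0.9  115. ] gap 24.1 f [-0.6 -0.2 -3.5]
tool shift [ 7.   5.2 11.4] | 14 rot [-0.011 -0.015  0.023]
```

servo_tool(motion=[[22,3,3,6,-0.011,-0.015,0.023],[22,4,2,5.5,0,0,0],[22,0,0,0,0,0,0],[22,0,0,0,0,0,0]])

```text
time: 14.3
tool_pos: [637.9, -248.3, 108.6]
tcp_rot: [-179.8, -0.1, 113.6]
ft_force: [0.9, 0.2, -2.9]
finger_gap: 24.2
```

```bash
python3 hg.py -1 -206
```

```text
TCP hinge -5.3 -206.5 f_h 0.9 -0.1 -2.9
t 14.3 pos [ 637.9 -248.3  108.6] [-1.798e+02 -1.000e-01  1.136e+02] gap 24.2 f [ 0.9  0.2 -2.9]
tool shift [ 0.5  4.3 -1.6] | 5 rot [-0.003 -0.002 -0.003]
```

servo_tool(motion=[[22,5,4.5,-1.6,-0.003,-0.002,-0.003],[22,8,0,0,0,0,0]])

```text
time: 14.5
tool_pos: [636.6, -235.7, 110.8]
tcp_rot: [180.0, 0.0, 113.6]
ft_force: [-0.1, 0.2, -2.7]
finger_gap: 24.4
```

```bash
python3 hg.py -1 -192; sed -i 's/^L=lambda/L=lambda/' ck.py; python3 - <<'E'
from h import *
a=snapshot('top');b=snapshot('side')
f=lambda i:cv2.resize(i,(400,400),interpolation=cv2.INTER_CUBIC)
cv2.imwrite('pics/f2.png',np.hstack([f(a[155:205,260:310]),f(b[125:185,240:300])]))
E
```

```text
TCP hinge -1.3 -194.3 f_h 0.0 0.2 -2.7
t 14.5 pos [ 636.6 -235.7  110.8] [180.    0.  113.6] gap 24.4 f [-0.1  0.2 -2.7]
tool shift [2.3 0.3 0.6] | 2 rot [ 0.     0.001 -0.001]
```

View pics/f2.png

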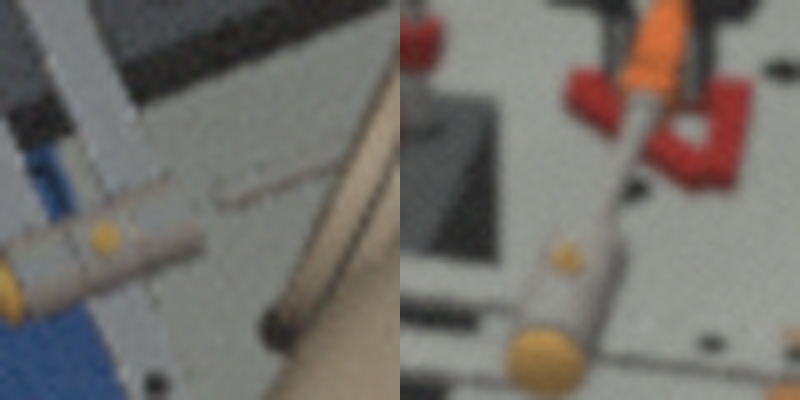

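Both halves of the last view put the shaft about 2.5–3 mm toward -x of the hinge. Tip is at (222,198) against barrel-end mid (188,206) on the left, and the shaft line is about 10 px right of the entry centre on the right. I'll shift +2.5 mm in tool y and enter.

servo_tool(motion=[[22,0,2.8,0.6,0,0,0],[22,5,0,0,0,0,0],[22,4,0,0,0,0,0]])

```text
time: 14.9
tool_pos: [635.2, -224.7, 110.3]
tcp_rot: [-180.0, 0.0, 113.7]
ft_force: [0.4, 0.0, -3.4]
finger_gap: 24.7
```

```bash
python3 hg.py 1.5 -175
```

```text
TCP hinge 1.8 -183.8 f_h 0.4 -0.1 -3.4
t 14.9 pos [ 635.2 -224.7  110.3] [-180.     0.   113.7] gap 24.7 f [ 0.4  0.  -3.4]
tool shift [ 8.8 -0.3  0.1] | 9 rot [-0.  0. -0.]
```

servo_tool(motion=[[22,4,-0.3,0,0,0,0],[22,4,0,0,0,0,0],[22,3,0,0,0,0,0]])

```text
time: 15.2
tool_pos: [630.6, -214.7, 110.7]
tcp_rot: [180.0, 0.1, 113.7]
ft_force: [3.3, -7.8, -2.4]
finger_gap: 24.4
```

```bash
python3 hg.py 1.5 -160
```

```text
TCP hinge 1.6 -172.8 f_h -0.1 -8.5 -2.4
t 15.2 pos [ 630.6 -214.7  110.7] [1.800e+02 1.000e-01 1.137e+02] gap 24.4 f [ 3.3 -7.8 -2.4]
tool shift [12.8 -0.1  0.4] | 13 rot [ 0.001  0.003 -0.   ]
```

Axial 8.5 N with no lateral force, and the tip about 8 mm inside the mouth: that is the pin. Pressing on.

servo_tool(motion=[[22,4,0,0.3,0,0,0],[22,4,0,0,0,0,0],[22,4,0,0,0,0,0]])

```text
time: 15.5
tool_pos: [627.9, -208.2, 112.8]
tcp_rot: [179.8, 0.8, 113.6]
ft_force: [2.3, -7.4, -5.0]
finger_gap: 24.4
```

```bash
python3 hg.py 1.5 -140
```

```text
TCP hinge 1.7 -165.7 f_h -0.9 -7.7 -5.0
t 15.5 pos [ 627.9 -208.2  112.8] [179.8   0.8 113.6] gap 24.4 f [ 2.3 -7.4 -5. ]
tool shift [25.8 -0.3  2.2] | 26 rot [ 0.004  0.014 -0.002]
```

servo_tool(motion=[[22,6,0,2,0.004,0.014,0],[22,6,0,0.7,0,0.004,0],[22,6,0,0.7,0,0.004,0]])

```text
time: 15.8
tool_pos: [622.2, -196.4, 111.1]
tcp_rot: [179.9, 0.1, 113.5]
ft_force: [2.5, -6.3, -4.9]
finger_gap: 24.5
```

```bash
python3 hg.py 1.5 -140
```

```text
TCP hinge 1.3 -152.6 f_h -0.2 -6.8 -4.9
t 15.8 pos [ 622.2 -196.4  111.1] [1.799e+02 1.000e-01 1.135e+02] gap 24.5 f [ 2.5 -6.3 -4.9]
tool shift [12.6  0.2  0.9] | 13 rot [ 0.002  0.002 -0.003]
```

servo_tool(motion=[[22,6,0,1.5,0.002,0.005,-0.003],[22,6,0,0.8,0,0.004,0],[22,6,0,0.8,0,0.004,0],[22,6,0,0.8,0,0.004,0]])

```text
time: 16.2
tool_pos: [615.0, -179.8, 110.2]
tcp_rot: [179.8, -0.1, 113.6]
ft_force: [0.1, -1.2, -2.8]
finger_gap: 24.3
```

```bash
python3 hg.py 1.5 -100
```

```text
TCP hinge 1.3 -134.5 f_h -0.4 -1.2 -2.8
t 16.2 pos [ 615.  -179.8  110.2] [ 1.798e+02 -1.000e-01  1.136e+02] gap 24.3 f [ 0.1 -1.2 -2.8]
tool shift [34.5  0.1  0.1] | 35 rot [ 0.004 -0.002 -0.003]
```

servo_tool(motion=[[22,5,0,0.2,0.004,0,-0.003],[22,5,0,0.2,0,0,0],[22,5,0,0.2,0,0,0]])

```text
time: 16.5
tool_pos: [608.8, -165.8, 110.3]
tcp_rot: [180.0, -0.0, 113.7]
ft_force: [0.7, -3.1, -1.8]
finger_gap: 24.4
```

```bash
python3 hg.py 1.5 -100
```

```text
TCP hinge 1.4 -119.2 f_h -0.6 -3.1 -1.8
t 16.5 pos [ 608.8 -165.8  110.3] [180.   -0.  113.7] gap 24.4 f [ 0.7 -3.1 -1.8]
tool shift [19.2  0.1  0.1] | 19 rot [ 0.    -0.001 -0.   ]
```

servo_tool(motion=[[22,6,0,0.2,0,0,0],[22,6,0,0.2,0,0,0],[22,6,0,0.2,0,0,0],[22,5,0,0,0,0,0],[22,2,0,0,0,0,0],[22,0,0,0,0,0,0]])

```text
time: 17.1
tool_pos: [596.5, -138.0, 108.7]
tcp_rot: [-179.9, -0.2, 113.8]
ft_force: [0.1, 0.1, -2.8]
finger_gap: 24.2
```

```bash
python3 hg.py 1.5 -96; python3 - <<'E'
from h import *
b=snapshot('side');cv2.imwrite('side2_raw.png',b);o=cv2.imread('side1_raw.png')
for n,i in(('before',o),('now',b)):
    hs=cv2.cvtColor(i,cv2.COLOR_BGR2HSV);m=((hs[...,0]>15)&(hs[...,0]<32)&(hs[...,1]>110)&(hs[...,2]>90)).astype('uint8');m[:120]=0;m[240:]=0;m[:,:220]=0;m[:,320:]=0
    k,_,st,ce=cv2.connectedComponentsWithStats(m);print(n,[(st[j,4],ce[j].round(0)) for j in range(1,k) if st[j,4]>4])
E
```

```text
TCP hinge 1.3 -88.8 f_h 0.1 0.0 -2.8
t 17.1 pos [ 596.5 -138.   108.7] [-179.9   -0.2  113.8] gap 24.2 f [ 0.1  0.1 -2.8]
tool shift [-7.2  0.2 -1.6] | 7 rot [-0.001 -0.004  0.002]
before [(np.int32(69), array([261., 179.]))]
now [(np.int32(47), array([265., 222.]))]
```

The yellow pin blob moved from (261,179) to (265,222), so it dropped into the bin. Now I'll retract the punch.

servo_tool(motion=[[22,-8,0,-1.4,0,0,0],[22,-15,0,0,0,0,0],[22,-15,0,0,0,0,0],[22,-15,0,0,0,0,0]])

```text
time: 17.55
tool_pos: [619.6, -189.9, 110.3]
tcp_rot: [-179.9, -0.2, 113.9]
ft_force: [-0.2, -0.2, -3.2]
finger_gap: 24.2
```

```bash
python3 hg.py 1.5 -220; python3 - <<'E'
from h import *
p=px2w('side',[[265,222]],20)[0];b=np.array([491.9,102.2])-89*np.array([-np.sin(np.radians(23.4)),np.cos(np.radians(23.4))])
c,s=np.cos(np.radians(23.4)),np.sin(np.radians(23.4));d=p[:2]-b;print('pin in bin',c*d[0]+s*d[1],-s*d[0]+c*d[1])
E
```

```text
TCP hinge 1.5 -145.6 f_h -0.3 -0.2 -3.2
t 17.55 pos [ 619.6 -189.9  110.3] [-179.9   -0.2  113.9] gap 24.2 f [-0.2 -0.2 -3.2]
tool shift [-74.4  -0.3  -0.2] | 74 rot [-0.001 -0.003  0.003]
pin in bin -24.560022420294572 16.042385675252817
```

servo_tool(motion=[[22,-20,0,0,0,0,0],[22,-20,0,0,0,0,0],[22,-20,0,0,0,0,0],[22,-15,0,0,0,0,0],[22,0,-20,0,0,0,0],[22,0,-40,0,0,0,0],[22,0,-40,0,0,0,0],[22,0,-40,0,0,0,0],[22,0,-35,0,0,0,0],[22,0,-10,0,0,0,0]])

```text
time: 18.55
tool_pos: [479.4, -356.4, 108.3]
tcp_rot: [-180.0, 0.2, 113.5]
ft_force: [-0.0, -0.7, -3.1]
finger_gap: 24.5
```

servo_tool(motion=[[22,0,0,0,0,0,0.1],[22,0,0,0,0,0,0.14],[22,0,0,0,0,0,0.14],[22,0,0,0,0,0,0.14],[22,0,0,0,0,0,0.12],[22,0,0,0,0,0,0.04],[22,0,0,0,0,0,0]])

```text
time: 19.25
tool_pos: [478.8, -367.4, 110.0]
tcp_rot: [179.6, 0.3, 72.4]
ft_force: [0.5, -0.0, -3.5]
finger_gap: 24.4
```

```bash
python3 -c "
from h import *
go(475,-338,40,74.6)"
```

```text
t 19.25 pos [ 478.8 -367.4  110. ] [179.6   0.3  72.4] gap 24.4 f [ 0.5 -0.  -3.5]
tool shift [ 27.3 -13.   69.8] | 76 rot [ 0.007  0.006 -0.038]
```

servo_tool(motion=[[22,14,-6,10,0.007,0.006,-0.038],[22,14,-6,20,0,0,0],[22,0,0,25,0,0,0],[22,0,0,20,0,0,0],[22,0,0,15,0,0,0],[22,0,0,5,0,0,0],[22,0,0,0,0,0,0]])

```text
time: 19.95
tool_pos: [475.8, -333.8, 9.4]
tcp_rot: [-179.9, -0.2, 75.7]
ft_force: [-0.4, -0.3, -3.0]
finger_gap: 24.6
```

```bash
python3 -c "
from h import *
go(475,-338,3,74.6)"
```

```text
t 19.95 pos [ 475.8 -333.8    9.4] [-179.9   -0.2   75.7] gap 24.6 f [-0.4 -0.3 -3. ]
tool shift [-4.3  0.3  6.4] | 8 rot [-0.002 -0.003  0.02 ]
```

servo_tool(motion=[[22,0,0,3,-0.002,-0.003,0],[22,0,0,2,0,0,0],[22,0,0,0,0,0,0]])

```text
time: 20.25
tool_pos: [477.1, -334.8, 6.1]
tcp_rot: [179.8, 0.1, 75.8]
ft_force: [0.5, 0.5, -2.5]
finger_gap: 24.4
```

servo_tool(motion=[[22,0,0,1.5,0,0,0],[22,0,0,0,0,0,0]])

```text
time: 20.45
tool_pos: [478.0, -335.6, 5.9]
tcp_rot: [179.7, 0.2, 75.8]
ft_force: [-0.1, -0.6, -3.2]
finger_gap: 24.4
```

servo_tool(motion=[[22,0,0,2,0.003,0.002,0],[22,0,0,1.5,0,0,0]])

```text
time: 20.65
tool_pos: [478.5, -336.2, 3.1]
tcp_rot: [179.8, 0.1, 75.8]
ft_force: [0.7, -0.1, -3.2]
finger_gap: 24.5
```

servo_tool(motion=[[22,0,0,1.5,0,0,0],[22,0,0,0.5,0,0,0]])

```text
time: 20.85
tool_pos: [478.9, -336.5, 2.8]
tcp_rot: [179.8, 0.1, 75.8]
ft_force: [-1.1, 0.5, -1.0]
finger_gap: 24.4
```

Touching down (weight coming off). I'll release slowly and go up.

servo_tool(motion=[[22,0,0,0.5,0,0,0],[30,0,0,0,0,0,0],[36,0,0,0,0,0,0],[42,0,0,0,0,0,0],[45,0,0,0,0,0,0]], force=20)

```text
time: 21.35
tool_pos: [479.9, -337.4, 3.3]
tcp_rot: [179.6, 0.2, 75.8]
ft_force: [-0.3, 0.7, -0.0]
finger_gap: 44.7
```

servo_tool(motion=[[45,0,0,-10,0,0,0],[45,0,0,-30,0,0,0],[45,0,0,-45,0,0,0],[45,0,0,-45,0,0,0],[45,-40,0,-30,0,0,0],[45,-45,0,0,0,0,0],[45,-45,0,0,0,0,0],[45,-45,0,0,0,0,0],[45,-20,0,0,0,0,0],[45,0,0,0,0,0,0]])

```text
time: 22.35
tool_pos: [430.3, -532.1, 178.9]
tcp_rot: [179.3, 0.5, 76.0]
ft_force: [-0.5, 1.2, 0.6]
finger_gap: 44.7
```

```bash
python3 - <<'E'
from h import *
print(sense()['tool_pos'],sense()['finger_gap'])
a=snapshot('top');b=snapshot('side')
def yb(n,i,lo,hi,bx,s,z):
    hs=cv2.cvtColor(i,cv2.COLOR_BGR2HSV);m=((hs[...,0]>lo)&(hs[...,0]<hi)&(hs[...,1]>s)&(hs[...,2]>80)).astype('uint8');k=np.zeros_like(m);k[bx[0]:bx[1],bx[2]:bx[3]]=1
    y,x=np.nonzero(m*k)
    if len(x)>4:
        c=[[x.mean(),y.mean()]];P=np.c_[x,y]-c;e=np.linalg.svd(P,full_matrices=False)[2][0];q=px2w(n,np.r_[c,c+3*e,c-3*e],z);d=q[1]-q[2]
        print(n,len(x),np.round(c,1),q[0].round(0),np.degrees(np.arctan2(d[1],d[0])).round(1))
    else: print(n,len(x))
for n,i in(('top',a),('side',b)):
    yb(n,i,4,18,(170,245,305,380) if n=='top' else (130,200,290,380),140,16)
yb('side',b,15,32,(185,250,220,320),110,18)
yb('top',a,15,32,(170,225,215,275),110,18)
# bystander change: diff vs first pictures outside hinge/bin/punch regions
for n,i in(('top',a),('side',b)):
    d=(cv2.absdiff(cv2.GaussianBlur(i,(5,5),0),cv2.GaussianBlur(cv2.imread(n+'0_raw.png'),(5,5),0)).max(2)>30).astype('uint8')
    k,_,st,_=cv2.connectedComponentsWithStats(d);print(n,[st[j].tolist() for j in range(1,k) if st[j,4]>25])
E
```

```text
[ 430.26130256 -532.07405545  178.91762639] 44.70304577940859
top 178 [[352.6 216.8]] [ 474. -356.   16.] -103.4
side 166 [[340.  163.5]] [ 474. -350.   16.] 77.7
side 51 [[267.6 221.8]] [495.  19.  18.] 77.4
top 95 [[242.4 213.2]] [478.  40.  18.] 133.4
top [[263, 173, 7, 10, 41], [415, 173, 97, 155, 6579], [149, 179, 58, 42, 2297], [216, 178, 61, 50, 1874], [493, 186, 19, 41, 395], [340, 210, 27, 9, 71], [339, 217, 27, 10, 110], [232, 229, 187, 114, 2281], [376, 277, 9, 9, 61], [226, 299, 77, 34, 1586], [436, 308, 76, 43, 2196], [187, 313, 31, 52, 858], [334, 320, 10, 10, 77], [376, 320, 10, 10, 81], [273, 333, 202, 51, 2783], [230, 334, 27, 12, 74], [265, 342, 25, 16, 48], [238, 347, 10, 11, 53], [225, 360, 10, 16, 89], [237, 361, 33, 23, 447], [420, 364, 10, 11, 86], [379, 367, 8, 8, 44], [508, 367, 4, 17, 67], [494, 370, 11, 14, 124], [488, 373, 4, 11, 32]]
side [[380, 0, 38, 14, 327], [443, 0, 6, 22, 58], [468, 0, 7, 10, 64], [480, 4, 9, 5, 28], [495, 6, 14, 8, 61], [384, 13, 12, 9, 74], [408, 15, 10, 10, 50], [466, 15, 7, 8, 45], [486, 17, 26, 15, 247], [465, 25, 4, 10, 30], [369, 26, 40, 177, 3385], [482, 32, 30, 11, 241], [483, 41, 21, 6, 42], [403, 43, 34, 143, 392], [476, 45, 33, 63, 1113], [433, 61, 28, 100, 902], [443, 149, 30, 34, 441], [328, 156, 20, 11, 58], [335, 159, 22, 16, 122], [472, 167, 25, 43, 404], [257, 174, 10, 11, 81], [223, 189, 66, 63, 3142], [397, 189, 47, 29, 727], [379, 205, 68, 34, 1488], [457, 210, 7, 8, 37], [145, 235, 99, 85, 5057]]
```

```bash
python3 -c "
from bench import *
hand_in()"
```

```text
the job is handed in; nothing more can be done
```

The hinge is apart and the job is handed in at about 22.5 s; no verdict is reported. I set the bin under the pin-head side, pushed the pin out into it with the punch, and laid the punch back on the bench.

**What the last checks showed**
- **Pressing:** about 7–8.5 N along the bore at first, then 1–3 N once the pin was half out. Lateral force stayed under 1 N.
- **Pin:** the final images show the yellow pin inside the bin. The two cameras place its centre about 27 mm apart. They see different parts of it, so its exact position is rough, but both are within the walls.
- **Punch:** the two cameras place the grip within about 6 mm of each other, near (474, -353), at a yaw of about 77°. The weight came off the gripper before I let go. Its flatness comes from those signs and the tool pose, not from a closer look.
- **Other things on the bench:** comparing before and after pictures showed changes mainly at the bin, hinge, punch and arm. The arm blocks part of the top view, including the area near the wrench, so those items were not all checked directly.
- **Not looked at by eye:** all 12 picture views were used before the pin came out, so every check after that was by code. I did not measure the bin's tilt at the end.

**What went wrong on the way:** the first grasps of both the bin ledge and the punch ended too high. I opened and regrasped each one lower before moving it. The first punch grasp also shifted the punch about 4 mm.

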